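# Turn a circuit board over in its swivel stand

### The job

Turn over the green circuit board in the swivel stand, for soldering, by pushing only, with no gripping or lifting: with the fingertips push the frame's far edge down, then push the edge that has come up on over the top, away from the robot, and down on the far side until the frame lies level again with the board's component side down. Push gently, do not fling the frame round, and do not disturb the bottle, solder reel, cap and screwdriver around it; finish clear of everything.

Things in the scene. Friction and masses are not known exactly. Their poses are not given: they have to be found in the camera images.
- stand: Aluminium swivel stand, fixed to the bench. Base plate 220 (x) x 290 (y), its top 14 mm above the bench; at y = -135 and +135 mm two sleeves 44 x 20 mm, 124 mm high, hold uprights 32 x 12 mm that carry the hinge, set to a different height each time. Nuts stand out to y = 163 mm. Origin: centre of its underside; x points away from the robot (yaw within 0.45 rad), z up.
- frame (a joint): Angle (rad) of the frame with the board. 0 = level, component side up; growing: the far edge sinks, the near edge rises; pi/2 = upright; pi = level, component side down, the old near edge now far. No stop at level; hard stops at -0.5 and pi + 0.5. Starts at -0.2 to 0.4. Stiff hinge (0.12 N m: 1.3 N at the edge), stays where it is left. The axis runs along the stand's y, straight above its origin.
- pivot (a point): Middle of the hinge axis, 140 to 245 mm above the bench and straight above the stand's origin, at the centre of the dark steel frame: 204 mm across the hinge, 240 mm along it, 12 mm thick, holding a green board 170 x 210 mm whose parts and stand-offs stand up to 3 mm above the rails. Axes turn with the frame: x towards rail_a, y along the hinge, z out of the component side.
- rail_a (a point): Middle (also of its thickness) of the long rail, 16 mm wide, that starts on the far side; 94 mm from the hinge axis; moves with the frame.
- rail_b (a point): Middle (also of its thickness) of the other long rail, 16 mm wide, which starts on the near side; 94 mm from the hinge axis; moves with the frame.
- bottle: White dropper bottle with a blue cap, 48 mm across, 126 mm high, standing to the right of the stand; origin at the centre of its underside. Not to be disturbed.
- reel: Reel of solder wire, 76 mm across, 56 mm high, standing behind the stand; origin at the centre of its underside. Not to be disturbed.
- cap: Small orange protective cap, 25 mm across, 34 mm high, standing in front of the stand to the left; origin at the centre of its underside. Not to be disturbed.
- driver: Small screwdriver with a yellow handle, 160 mm long, 17 mm thick, lying across in front of the stand; origin under its middle. Not to be disturbed.

How it is judged:
By the outcome, as a careful person would: the job done as asked, in the order asked, and still so for the second after the job is handed in, with the robot touching nothing.
It also fails if it takes over 51 s, if anything falls off the work surface, if the arm or the gripper's body presses on something with over 40 N, if the wrist force passes 120 N, or if a joint passes its speed limit or range.

### The arm

A 6-joint arm with a two-finger parallel gripper is mounted at the origin on the work surface; the furniture and walls round the work are solid. World frame = base frame: x ahead of the robot, y to its left, z up, the work surface at z = 0. Lengths are in m, angles in degrees, forces in N, time in s.
With the tool pointing down it reaches from about 0.4 to 0.825 m from the base axis. Payload 7 kg.
Tool frame: the origin (TCP) lies on the centre line of the jaws, within the pads' length; the fingertips stand 22 mm ahead of it and the grasp point (between the pads) lies 3 mm ahead of it; z points along the fingers, y is the line along which they close (so a half turn about z gives the same grasp; the last joint's range is limited). The gripper opens to 88 mm and grips with 3 to 60 N. Pads are 19 mm wide; open, the fingers measure 130 mm over their backs; the gripper's body (78 mm by 193 mm) begins 47 mm behind the grasp point.
Start: joints at [80.621, 20.546, 0.682, 0, -70.136, -16.507], TCP at [0.295, 0.607, 0.249] pointing down, gripper open.
Joint ranges: [-176.03, 176.03], [-82.01, 121.73], [-58.28, 71.71], [-173.87, 95.51], [-174.79, -0.11], [-173.66, 173.66]. Speed limits (degrees/s): [136.94, 136.94, 172.46, 180, 180, 180].

### API

Orientations are given as [roll, pitch, yaw] about the fixed x, y, z axes, in that order (R = Rz(yaw) Ry(pitch) Rx(roll)).
In Python, from plant import get_state, cams, r gives the robot as it stands.
- The arm moves only by the tool apply_moves, never from a script. Its argument "targets" is a list of rows, each an object with "dp": the shift along the world's x, y, z in m, a list of three; "yaw": the turn about the world's z in degrees. In form: [{"dp": [x, y, z], "yaw": yaw}, ...]. A call has 1 to 20 rows; each row is the pose to reach, as a shift and turn from the pose commanded when the call began; what a row does not reach only later rows make up. A row lasts 1/12 s, in which the tool goes at most 41.7 mm and 7.16 degrees, less where a joint would pass 70% of its speed; a pose out of reach is approached as far as the arm can. A call with a gripper value outside its range is refused whole. "grip" is the gripper command: -1 is fully open, 1 is shut, values between are in proportion, set as the call begins (left out, the last holds). The fingers move at their own pace and stop on an object; "squeeze" is the grip in N (left out, the last holds). Time passes only in rows, so rows that repeat a pose let the fingers close. It gives the time, the measured TCP pose, the force, the opening and the grip force at its end, in the units of the state.
- get_state(): the state, without advancing time (a new reading comes with each control period).
- cams.capture(name): name is "side" or "top"; returns a dict with "image" (400x640x3 uint8, red, green, blue), "range_z" (400x640 float32, m along the optical axis (not along the pixel's ray), 0 where there is no reading), "fx", "fy", "cx", "cy" (pixels), "k1" (the pictures are not rectified: a ray, as slopes to the right and down, at radius r is drawn at 1 + k1 r^2 times it, then the intrinsics apply), "R" (3x3) and "t" (3): a world point X has camera coordinates R X + t. Camera axes: x right, y down, z forward; pixel columns grow to the right and rows downward; lengths in m; the calibration is good to about 2 mm. A picture is of the moment at which its call begins.
- r.close_job(): hands the job in; it is judged then, once.
The state is a dict: "time_s": time; "joints": joint angles; "qd": joint speeds; "joint_torque": joint torques, N m; "tcp_pos": TCP position; "eef_rot": TCP orientation; "contact_force": force on the tool from outside, world axes, zero at the start; "moment": the same for the moment, N m; "gripper_width": finger opening in m; "gripper_force": force on a finger pad.
Only numpy, scipy, OpenCV 4.12 (cv2) and the standard library are available. Lean on these libraries where they do the work, as an engineer would, in place of code of your own. Each camera call takes 0.05 s, during which the arm holds its last target. There are 200 camera calls.

## Working session

There is one attempt and no reset: what is moved stays moved. The work goes in short steps, Python scripts to look and compute and a tool call to move; the robot and the scene stay as the last step left them, time stands still between calls to the robot, and variables do not carry over. Pictures are saved under pics/ and viewed, at most 10 in all, crops included, and the job is handed in when it is done.

Besides the shell and the picture viewer there is one more tool, called after "Emit:" as name(argument=value, ...), one argument or row to a line, values as JSON. apply_moves: Moves the arm, as the interface text tells. Its arguments: {"type":"object","properties":{"targets":{"type":"array","items":{"type":"object","properties":{"dp":{"type":"array","items":{"type":"number"}},"yaw":{"type":"number"}}}},"grip":{"type":"number"},"squeeze":{"type":"number"}},"required":["targets"]}

```bash
mkdir -p pics; ls; cat > h.py <<'E'
import numpy as np, cv2
from plant import get_state, cams, r
def cloud(c):
    z=c["range_z"]; v,u=np.mgrid[0:z.shape[0],0:z.shape[1]]
    K=np.array([[c["fx"],0,c["cx"]],[0,c["fy"],c["cy"]],[0,0,1]])
    p=cv2.undistortPoints(np.stack([u,v],-1).reshape(-1,1,2).astype(np.float64),K,np.array([c["k1"],0,0,0.]))
    p=p.reshape(z.shape+(2,))
    P=np.dstack([p*z[...,None],z])-c["t"]
    W=P@np.array(c["R"])
    W[z<=0]=np.nan
    return W
E
python3 - <<'E'
from h import *
s=get_state();print(s)
for n in("side","top"):
    c=cams.capture(n);cv2.imwrite(f"pics/{n}0.png",c["image"][...,::-1]);np.savez(f"{n}0.npz",W=cloud(c),im=c["image"])
    print(n,np.array(c["R"]).round(3).tolist(),c["t"],c["k1"])
E
```

```text
pics
{'time_s': 0.0, 'joints': array([ 8.06212491e+01,  2.05910093e+01,  6.30535046e-01, -1.95520470e-02,
       -7.01368104e+01, -1.65086175e+01]), 'qd': array([ 0.00933907,  0.04195256,  0.00964608, -0.03031397,  0.05395799,
       -0.1004605 ]), 'joint_torque': array([-3.78531222e-04, -5.82727754e+01,  2.93042189e+01,  6.99670002e+00,
        6.75269999e-03, -1.68083188e-04]), 'tcp_pos': array([0.29451023, 0.60682166, 0.24760466]), 'eef_rot': array([ 1.79901503e+02, -1.00247016e-02, -2.58940187e+01]), 'contact_force': array([-0.26264946,  0.07043325, -1.58322177]), 'moment': array([-0.02067442,  0.00785378,  0.0101771 ]), 'gripper_force': 0.0, 'gripper_width': 0.08760016948380356}
side [[0.819, -0.573, 0.012], [-0.297, -0.442, -0.846], [0.49, 0.69, -0.533]] [-0.59461943  0.21071512  1.01216506] 0.01794415958401499
top [[0.04, -0.999, -0.003], [-0.977, -0.038, -0.21], [0.209, 0.011, -0.978]] [-0.24688424  0.55898648  1.28920586] -0.06209489174091673
```

View pics/side0.png

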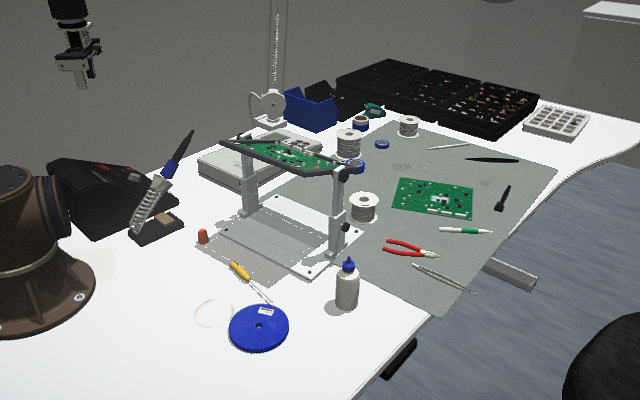

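View pics/top0.png

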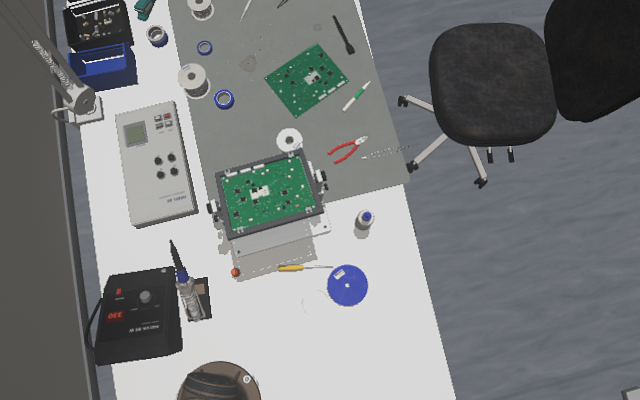

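The side view shows the frame at about (290,155), with the reel at (364,207), bottle at (347,285), cap at (203,236) and driver at (250,280). The top view shows the frame at u 215–325, v 150–238, with the reel behind it at (289,140).

```bash
python3 - <<'E'
from h import *
for n,box in(("top",(205,335,140,245)),("side",(215,355,130,185))):
    d=np.load(f"{n}0.npz");W=d["W"];im=d["im"].astype(int)
    u0,u1,v0,v1=box
    Q=W[v0:v1,u0:u1].reshape(-1,3);C=im[v0:v1,u0:u1].reshape(-1,3)
    g=(C[:,1]>C[:,0]+25)&(C[:,1]>C[:,2]+10)&(Q[:,2]>.1)
    G=Q[g];m=np.median(G,0)
    for _ in range(5):
        A=np.c_[G[:,:2],np.ones(len(G))];co=np.linalg.lstsq(A,G[:,2],rcond=None)[0];res=abs(A@co-G[:,2]);G=G[res<max(.004,1.5*np.median(res))]
    nrm=np.array([-co[0],-co[1],1]);nrm/=np.linalg.norm(nrm)
    print(n,len(G),"board normal",nrm,"tilt",np.arccos(nrm[2]),"green centre",(G.min(0)+G.max(0))/2)
    # all frame points near plane
    F=Q[(abs((Q-G.mean(0))@nrm)<.012)&(Q[:,2]>.1)]
    R=cv2.minAreaRect(G[:,:2].astype(np.float32)*1000);print("green rect",R)
    # dark only
    dk=(C.max(1)<90)&(abs((Q-G.mean(0))@nrm)<.015)
    D=Q[dk];R=cv2.minAreaRect(D[:,:2].astype(np.float32)*1000);print("dark rect",R,len(D))
    print(cv2.boxPoints(R).round())
d=np.load("top0.npz");W=d["W"]
for nm,(u,v) in dict(bottlecap=(365,214),reel=(289,133),cap=(235,272),driver=(290,268),tip=(325,267),nutR=(322,176),nutL=(212,207)).items():
    print(nm,np.nanmedian(W[v-2:v+3,u-2:u+3].reshape(-1,3),0).round(3))
E
```

```text
top 3770 board normal [0.33086671 0.11108735 0.93711622] tilt 0.3565224174203964 green centre [ 0.55436413 -0.1192504   0.22116781]
green rect ((553.8401489257812, -120.16181182861328), (158.7117919921875, 211.0694580078125), 18.482315063476562)
dark rect ((551.2941284179688, -120.02944946289062), (191.6859893798828, 302.5312805175781), 19.126405715942383) 753
[[ 411.   -9.]
 [ 510. -294.]
 [ 691. -232.]
 [ 592.   54.]]
side 815 board normal [0.33127679 0.11175105 0.93689241] tilt 0.3571631285277964 green centre [ 0.56251199 -0.11301594  0.21847245]
green rect ((558.18212890625, -110.81585693359375), (140.10574340820312, 199.18572998046875), 20.680171966552734)
dark rect ((742.0306396484375, 33.39013671875), (753.03271484375, 291.5599365234375), 39.445289611816406) 1225
[[ 359.  -93.]
 [ 544. -318.]
 [1125.  160.]
 [ 940.  385.]]
bottlecap [ 0.527 -0.378  0.109]
reel [ 0.769 -0.158  0.057]
cap [ 0.362 -0.025  0.031]
driver [ 0.38  -0.178  0.016]
tip [ 0.388 -0.278  0.001]
nutR [ 0.595 -0.256  0.235]
nutL [0.506 0.011 0.235]
```

```bash
python3 - <<'E'
from h import *
o=np.array([.552,-.1205]);a=np.radians(18.6);ux=np.array([np.cos(a),np.sin(a)])
for n in("top","side"):
    W=np.load(f"{n}0.npz")["W"].reshape(-1,3)
    P=W[(W[:,2]>.12)&(np.hypot(W[:,0],W[:,1])<1.05)&(np.hypot(W[:,0],W[:,1])>.25)&(np.linalg.norm(W[:,:2]-o,axis=1)>.2)]
    k=np.round(P[:,:2]/.08).astype(int)
    for q in np.unique(k,axis=0):
        m=(k==q).all(1); 
        if m.sum()>3: print(n,q*.08,m.sum(),"zmax",P[m,2].max().round(3))
p=np.array([.769,-.158])-o
for nm,(th) in dict(now=.357,a50=.87).items(): pass
for u in(-.2,-.12,-.07,0,.09,.1,.12): print(u,(o+u*ux).round(4))
E
```

```text
top [0.08 0.24] 68 zmax 0.154
top [0.08 0.32] 35 zmax 0.155
top [0.16 0.16] 181 zmax 0.157
top [0.16 0.24] 953 zmax 0.159
top [0.16 0.32] 295 zmax 0.159
top [0.24 0.16] 350 zmax 0.142
top [0.24 0.24] 221 zmax 0.138
top [0.24 0.32] 38 zmax 0.128
top [0.32 0.08] 392 zmax 0.181
top [0.4  0.08] 183 zmax 0.233
top [ 0.56 -0.4 ] 6 zmax 0.127
top [0.8 0.4] 251 zmax 0.534
top [0.8  0.48] 738 zmax 0.502
top [0.8  0.56] 6 zmax 0.127
top [0.88 0.4 ] 995 zmax 0.546
top [0.88 0.48] 381 zmax 0.404
side [0.08 0.24] 60 zmax 0.151
side [0.08 0.32] 21 zmax 0.149
side [0.08 0.72] 1085 zmax 0.348
side [0.16 0.16] 71 zmax 0.152
side [0.16 0.24] 438 zmax 0.154
side [0.16 0.32] 96 zmax 0.154
side [0.16 0.72] 3062 zmax 0.449
side [0.16 0.8 ] 124 zmax 0.441
side [0.24 0.16] 170 zmax 0.138
side [0.24 0.24] 73 zmax 0.134
side [0.24 0.32] 11 zmax 0.124
side [0.24 0.48] 90 zmax 0.336
side [0.24 0.56] 946 zmax 0.467
side [0.24 0.64] 102 zmax 0.463
side [0.24 0.72] 384 zmax 0.439
side [0.24 0.8 ] 2298 zmax 0.442
side [0.32 0.08] 454 zmax 0.177
side [0.32 0.48] 93 zmax 0.335
side [0.32 0.56] 1045 zmax 0.466
side [0.32 0.64] 368 zmax 0.419
side [0.32 0.8 ] 500 zmax 0.374
side [0.4  0.08] 241 zmax 0.23
side [0.4  0.64] 38 zmax 0.335
side [0.4 0.8] 1827 zmax 0.419
side [0.48 0.8 ] 1561 zmax 0.411
side [0.48 0.88] 358 zmax 0.403
side [ 0.56 -0.4 ] 13 zmax 0.127
side [0.56 0.8 ] 40 zmax 0.398
side [0.56 0.88] 1562 zmax 0.4
side [0.64 0.88] 15 zmax 0.317
side [0.8 0.4] 78 zmax 0.436
side [0.8  0.48] 539 zmax 0.435
side [0.88 0.4 ] 617 zmax 0.436
side [0.88 0.48] 235 zmax 0.433
-0.2 [ 0.3624 -0.1843]
-0.12 [ 0.4383 -0.1588]
-0.07 [ 0.4857 -0.1428]
0 [ 0.552  -0.1205]
0.09 [ 0.6373 -0.0918]
0.1 [ 0.6468 -0.0886]
0.12 [ 0.6657 -0.0822]
```

Emit:
apply_moves(
  targets=[
    {"dp":[0,0,0.04],"yaw":0},
    {"dp":[0,0,0.08],"yaw":0},
    {"dp":[0,-0.01,0.12],"yaw":0},
    {"dp":[0.01,-0.03,0.15],"yaw":4},
    {"dp":[0.027,-0.065,0.15],"yaw":8},
    {"dp":[0.045,-0.1,0.15],"yaw":12},
    {"dp":[0.063,-0.135,0.15],"yaw":16},
    {"dp":[0.08,-0.17,0.15],"yaw":20},
    {"dp":[0.097,-0.205,0.15],"yaw":24},
    {"dp":[0.115,-0.24,0.15],"yaw":28},
    {"dp":[0.133,-0.275,0.15],"yaw":32},
    {"dp":[0.15,-0.31,0.15],"yaw":36},
    {"dp":[0.168,-0.345,0.15],"yaw":40},
    {"dp":[0.186,-0.38,0.15],"yaw":44.5},
    {"dp":[0.204,-0.415,0.15],"yaw":44.5},
    {"dp":[0.222,-0.45,0.15],"yaw":44.5},
    {"dp":[0.24,-0.485,0.15],"yaw":44.5},
    {"dp":[0.258,-0.52,0.15],"yaw":44.5},
    {"dp":[0.276,-0.555,0.15],"yaw":44.5},
    {"dp":[0.294,-0.59,0.15],"yaw":44.5},
  ],
  grip=1,
)

```text
time_s: 1.77
tcp_pos: [0.589, 0.0153, 0.3984]
eef_rot: [-180.0, 0.0, 18.6]
contact_force: [-0.1, 1.5, -0.2]
gripper_width: 0.0005
gripper_force: 0.0
```

Emit:
apply_moves(
  targets=[
    {"dp":[0.018,-0.035,0],"yaw":0},
    {"dp":[0.035,-0.07,0],"yaw":0},
    {"dp":[0.053,-0.107,-0.01],"yaw":0},
    {"dp":[0.053,-0.107,-0.05],"yaw":0},
    {"dp":[0.053,-0.107,-0.09],"yaw":0},
    {"dp":[0.053,-0.107,-0.12],"yaw":0},
    {"dp":[0.053,-0.107,-0.12],"yaw":0},
    {"dp":[0.053,-0.107,-0.12],"yaw":0},
  ],
)

```text
time_s: 2.43
tcp_pos: [0.6411, -0.0901, 0.2775]
eef_rot: [-180.0, 0.2, 18.6]
contact_force: [0.3, -0.5, 1.4]
gripper_width: 0.0005
gripper_force: 0.0
```

Emit:
apply_moves(
  targets=[
    {"dp":[0.003,0.001,-0.015],"yaw":0},
    {"dp":[0.003,0.001,-0.03],"yaw":0},
    {"dp":[0.003,0.001,-0.045],"yaw":0},
    {"dp":[0.003,0.001,-0.052],"yaw":0},
    {"dp":[0.003,0.001,-0.056],"yaw":0},
    {"dp":[0.003,0.001,-0.059],"yaw":0},
    {"dp":[0.003,0.001,-0.062],"yaw":0},
    {"dp":[0.002,0.001,-0.065],"yaw":0},
    {"dp":[0.001,0,-0.068],"yaw":0},
    {"dp":[0,0,-0.071],"yaw":0},
    {"dp":[-0.001,0,-0.074],"yaw":0},
    {"dp":[-0.002,-0.001,-0.077],"yaw":0},
    {"dp":[-0.003,-0.001,-0.079],"yaw":0},
    {"dp":[-0.003,-0.001,-0.079],"yaw":0},
  ],
)

```text
time_s: 3.6
tcp_pos: [0.6382, -0.0909, 0.199]
eef_rot: [-180.0, 0.0, 18.6]
contact_force: [0.5, -0.5, 1.1]
gripper_width: 0.0007
gripper_force: 0.1
```

```bash
cat >> h.py <<'E'
o=np.array([.552,-.1205]);a=np.radians(18.6);ux=np.array([np.cos(a),np.sin(a)])
def look(name,n="side"):
    "save picture, print frame angle by fitting a line to the board's section (u,z)"
    c=cams.capture(n);W=cloud(c);im=c["image"].astype(int);cv2.imwrite(f"pics/{name}.png",c["image"][...,::-1])
    q=W[...,:2]-o;u=q@ux;v=q@np.array([-ux[1],ux[0]]);z=W[...,2]
    m=(abs(u)<.12)&(abs(v)<.1)&(z>.1)&(z<.33)
    g=m&(im[...,1]>im[...,0]+20)&(im[...,1]>im[...,2]+8)
    P=np.c_[u[g],z[g]]
    if len(P)<30: print("few",len(P)); return
    l=cv2.fitLine(P.astype(np.float32),cv2.DIST_HUBER,0,.001,.001).ravel()
    print(n,len(P),"tilt deg (far down +) mod 180",np.degrees(np.arctan2(-l[1],l[0]))%180,"at",l[2:],"offset",(l[2]*-l[1]+(l[3]-.219)*l[0]))
E
python3 -c "
from h import *
look('s1');look('t1','top')"
```

```text
few 0
top 2979 tilt deg (far down +) mod 180 33.256912 at [-0.00406653  0.22425407] offset 0.0021635015
```

Emit:
apply_moves(
  targets=[
    {"dp":[-0.001,0,-0.002],"yaw":0},
    {"dp":[-0.003,-0.001,-0.004],"yaw":0},
    {"dp":[-0.004,-0.001,-0.006],"yaw":0},
    {"dp":[-0.005,-0.002,-0.008],"yaw":0},
    {"dp":[-0.006,-0.002,-0.01],"yaw":0},
    {"dp":[-0.007,-0.002,-0.012],"yaw":0},
    {"dp":[-0.009,-0.003,-0.014],"yaw":0},
    {"dp":[-0.01,-0.003,-0.016],"yaw":0},
    {"dp":[-0.012,-0.004,-0.018],"yaw":0},
    {"dp":[-0.013,-0.004,-0.02],"yaw":0},
    {"dp":[-0.015,-0.005,-0.022],"yaw":0},
    {"dp":[-0.016,-0.005,-0.024],"yaw":0},
    {"dp":[-0.018,-0.006,-0.026],"yaw":0},
    {"dp":[-0.02,-0.0065,-0.028],"yaw":0},
    {"dp":[-0.02,-0.0065,-0.028],"yaw":0},
  ],
)

```text
time_s: 4.95
tcp_pos: [0.618, -0.0974, 0.1711]
eef_rot: [-180.0, 0.0, 18.6]
contact_force: [0.3, -0.5, 0.8]
gripper_width: 0.0002
gripper_force: 0.2
```

```bash
python3 -c "
from h import *
look('s2');look('t2','top')"
```

```text
side 42 tilt deg (far down +) mod 180 54.648224 at [-0.00218627  0.22231366] offset 0.00013411371
top 1279 tilt deg (far down +) mod 180 54.619816 at [-0.01215068  0.23959525] offset 0.0020178426
```

View pics/s2.png

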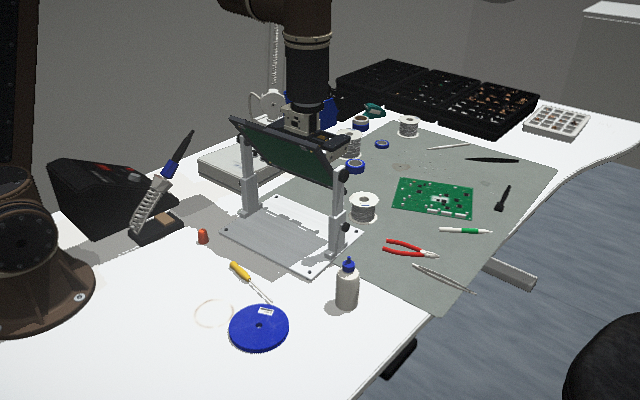

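Emit:
apply_moves(
  targets=[
    {"dp":[0.014,0.005,0.004],"yaw":0},
    {"dp":[0.028,0.0095,0.02],"yaw":0},
    {"dp":[0.028,0.0095,0.055],"yaw":0},
    {"dp":[0.028,0.0095,0.095],"yaw":0},
    {"dp":[0.028,0.0095,0.135],"yaw":0},
    {"dp":[0.028,0.0095,0.175],"yaw":0},
    {"dp":[0.02,0.007,0.205],"yaw":0},
    {"dp":[-0.01,-0.003,0.21],"yaw":0},
    {"dp":[-0.04,-0.0135,0.21],"yaw":0},
    {"dp":[-0.075,-0.025,0.21],"yaw":0},
    {"dp":[-0.11,-0.037,0.21],"yaw":0},
    {"dp":[-0.145,-0.049,0.21],"yaw":0},
    {"dp":[-0.17,-0.0575,0.21],"yaw":0},
    {"dp":[-0.17,-0.0575,0.205],"yaw":0},
    {"dp":[-0.17,-0.0575,0.18],"yaw":0},
    {"dp":[-0.17,-0.0575,0.155],"yaw":0},
    {"dp":[-0.17,-0.0575,0.135],"yaw":0},
    {"dp":[-0.17,-0.0575,0.131],"yaw":0},
    {"dp":[-0.17,-0.0575,0.131],"yaw":0},
  ],
)

```text
time_s: 6.63
tcp_pos: [0.4481, -0.1548, 0.3016]
eef_rot: [-180.0, 0.2, 18.6]
contact_force: [-0.4, 0.5, 0.4]
gripper_width: 0.0005
gripper_force: 0.0
```

```bash
python3 - <<'E'
from h import *
look('s3')
O=np.array([.4477,-.1556])
# push plan: face normal of back side; finger centre, tip z
for t in(55,65,75,85,90):
    T=np.radians(t); uc=-102*np.cos(T)-6*np.sin(T); print(t,"side contact: finger u",round(uc-9.5,1),"edge z",219+102*np.sin(T)-6*np.cos(T))
s=88
for t in range(90,181,10):
    T=np.radians(t); e=np.array([-np.cos(T),np.sin(T)]); n=-np.array([np.sin(T),np.cos(T)])
    p=s*e+6*n; print(t,"tip corner: finger u",(p[0]-9.5).round(1),"tip z",(219+p[1]).round(1))
E
```

```text
few 27
55 side contact: finger u -72.9 edge z 299.1120498993709
65 side contact: finger u -58.0 edge z 308.90768470729415
75 side contact: finger u -41.7 edge z 315.9715200108698
85 side contact: finger u -24.4 edge z 320.0889247488721
90 side contact: finger u -15.5 edge z 321.0
90 tip corner: finger u -15.5 tip z 307.0
100 tip corner: finger u -0.1 tip z 306.7
110 tip corner: finger u 15.0 tip z 303.7
120 tip corner: finger u 29.3 tip z 298.2
130 tip corner: finger u 42.5 tip z 290.3
140 tip corner: finger u 54.1 tip z 280.2
150 tip corner: finger u 63.7 tip z 268.2
160 tip corner: finger u 71.1 tip z 254.7
170 tip corner: finger u 76.1 tip z 240.2
180 tip corner: finger u 78.5 tip z 225.0
```

Emit:
apply_moves(
  targets=[
    {"dp":[0.01,0.003,0],"yaw":0},
    {"dp":[0.019,0.0065,0],"yaw":0},
    {"dp":[0.026,0.009,0],"yaw":0},
    {"dp":[0.03,0.01,0],"yaw":0},
    {"dp":[0.033,0.011,0],"yaw":0},
    {"dp":[0.036,0.012,0.001],"yaw":0},
    {"dp":[0.039,0.013,0.002],"yaw":0},
    {"dp":[0.043,0.0145,0.004],"yaw":0},
    {"dp":[0.047,0.016,0.006],"yaw":0},
    {"dp":[0.051,0.017,0.008],"yaw":0},
    {"dp":[0.055,0.0185,0.01],"yaw":0},
    {"dp":[0.059,0.02,0.012],"yaw":0},
    {"dp":[0.063,0.021,0.013],"yaw":0},
    {"dp":[0.067,0.0225,0.014],"yaw":0},
    {"dp":[0.071,0.024,0.015],"yaw":0},
    {"dp":[0.075,0.025,0.016],"yaw":0},
    {"dp":[0.079,0.0265,0.017],"yaw":0},
    {"dp":[0.083,0.028,0.018],"yaw":0},
    {"dp":[0.086,0.029,0.019],"yaw":0},
    {"dp":[0.089,0.03,0.02],"yaw":0},
  ],
)

```text
time_s: 8.35
tcp_pos: [0.5379, -0.1245, 0.3223]
eef_rot: [-180.0, 0.0, 18.6]
contact_force: [-0.9, -0.3, -1.2]
gripper_width: 0.0007
gripper_force: 0.7
```

```bash
python3 -c "
from h import *
look('s4');look('t4','top')"
```

```text
side 4202 tilt deg (far down +) mod 180 90.87423 at [-0.00090286  0.22240172] offset 0.00095465395
few 0
```

View pics/s4.png

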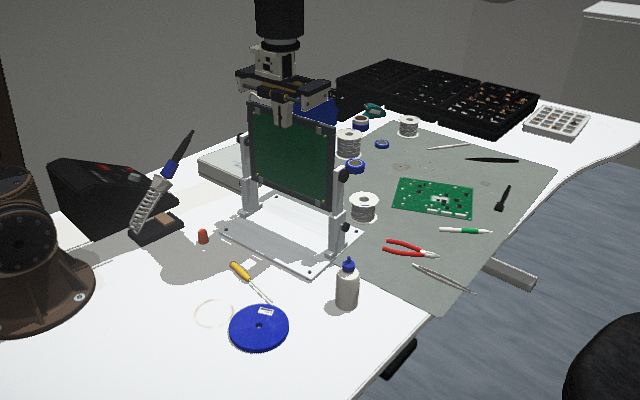

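Emit:
apply_moves(
  targets=[
    {"dp":[0.004,0.001,0.001],"yaw":0},
    {"dp":[0.0075,0.0025,0.003],"yaw":0},
    {"dp":[0.0115,0.004,0.004],"yaw":0},
    {"dp":[0.015,0.005,0.005],"yaw":0},
    {"dp":[0.0185,0.006,0.005],"yaw":0},
    {"dp":[0.022,0.0075,0.0045],"yaw":0},
    {"dp":[0.0255,0.0085,0.004],"yaw":0},
    {"dp":[0.0295,0.01,0.0035],"yaw":0},
    {"dp":[0.033,0.011,0.002],"yaw":0},
    {"dp":[0.0365,0.0125,0.001],"yaw":0},
    {"dp":[0.04,0.0135,-0.0005],"yaw":0},
    {"dp":[0.043,0.0145,-0.002],"yaw":0},
    {"dp":[0.0465,0.0155,-0.004],"yaw":0},
    {"dp":[0.0495,0.0165,-0.006],"yaw":0},
    {"dp":[0.0525,0.0175,-0.008],"yaw":0},
    {"dp":[0.0555,0.0185,-0.01],"yaw":0},
    {"dp":[0.0555,0.0185,-0.01],"yaw":0},
  ],
)

```text
time_s: 9.87
tcp_pos: [0.5937, -0.106, 0.3119]
eef_rot: [-180.0, 0.0, 18.6]
contact_force: [-0.8, 0.7, -0.5]
gripper_width: 0.0007
gripper_force: 0.2
```

```bash
python3 -c "
from h import *
look('s5');look('t5','top')"
```

```text
side 5452 tilt deg (far down +) mod 180 131.51492 at [-0.0008915   0.22199808] offset 0.0026547168
top 3734 tilt deg (far down +) mod 180 131.45235 at [-0.00673443  0.2159571 ] offset 0.003033118
```

Emit:
apply_moves(
  targets=[
    {"dp":[0.004,0.001,-0.0035],"yaw":0},
    {"dp":[0.0075,0.0025,-0.0065],"yaw":0},
    {"dp":[0.011,0.0035,-0.01],"yaw":0},
    {"dp":[0.0145,0.005,-0.014],"yaw":0},
    {"dp":[0.018,0.006,-0.018],"yaw":0},
    {"dp":[0.0215,0.007,-0.022],"yaw":0},
    {"dp":[0.0245,0.008,-0.026],"yaw":0},
    {"dp":[0.0275,0.009,-0.03],"yaw":0},
    {"dp":[0.03,0.01,-0.034],"yaw":0},
    {"dp":[0.032,0.011,-0.0375],"yaw":0},
    {"dp":[0.034,0.0115,-0.041],"yaw":0},
    {"dp":[0.0355,0.012,-0.0445],"yaw":0},
    {"dp":[0.037,0.0125,-0.048],"yaw":0},
    {"dp":[0.0375,0.0125,-0.051],"yaw":0},
    {"dp":[0.0375,0.0125,-0.051],"yaw":0},
  ],
)

```text
time_s: 11.22
tcp_pos: [0.6309, -0.0936, 0.2609]
eef_rot: [-180.0, 0.0, 18.6]
contact_force: [-0.3, -0.9, -0.5]
gripper_width: 0.0003
gripper_force: 0.0
```

```bash
python3 -c "
from h import *
look('s6');look('t6','top')"
```

```text
side 3574 tilt deg (far down +) mod 180 173.5841 at [-0.00184549  0.22320922] offset 0.004389081
top 5047 tilt deg (far down +) mod 180 173.74113 at [0.00494036 0.22418907] offset 0.0046195453
```

Emit:
apply_moves(
  targets=[
    {"dp":[0,0,-0.002],"yaw":0},
    {"dp":[0,0,-0.004],"yaw":0},
    {"dp":[0,0,-0.006],"yaw":0},
    {"dp":[0,0,-0.008],"yaw":0},
    {"dp":[0,0,-0.01],"yaw":0},
    {"dp":[0,0,-0.01],"yaw":0},
    {"dp":[0,0,-0.01],"yaw":0},
  ],
)

```text
time_s: 11.9
tcp_pos: [0.6303, -0.0938, 0.2511]
eef_rot: [-180.0, 0.1, 18.6]
contact_force: [-0.3, -0.7, -0.4]
gripper_width: 0.0004
gripper_force: 0.0
```

```bash
python3 -c "
from h import *
look('s7');look('t7','top')"
```

```text
side 3089 tilt deg (far down +) mod 180 179.54489 at [-0.00132782  0.22358756] offset 0.0045979633
top 4880 tilt deg (far down +) mod 180 179.5931 at [-0.00660335  0.2238083 ] offset 0.0048550805
```

Level within half a degree. Retreat straight up and back toward the robot, high above everything.

Emit:
apply_moves(
  targets=[
    {"dp":[0,0,0.01],"yaw":0},
    {"dp":[0,0,0.035],"yaw":0},
    {"dp":[0,0,0.07],"yaw":0},
    {"dp":[0,0,0.105],"yaw":0},
    {"dp":[0,0,0.14],"yaw":0},
    {"dp":[0,0,0.16],"yaw":0},
    {"dp":[-0.02,0.03,0.165],"yaw":0},
    {"dp":[-0.04,0.06,0.165],"yaw":0},
    {"dp":[-0.06,0.09,0.165],"yaw":0},
    {"dp":[-0.08,0.12,0.165],"yaw":0},
    {"dp":[-0.1,0.15,0.165],"yaw":0},
    {"dp":[-0.12,0.18,0.165],"yaw":0},
    {"dp":[-0.14,0.21,0.165],"yaw":0},
    {"dp":[-0.16,0.25,0.165],"yaw":0},
    {"dp":[-0.17,0.28,0.165],"yaw":0},
    {"dp":[-0.18,0.3,0.165],"yaw":0},
    {"dp":[-0.18,0.3,0.165],"yaw":0},
    {"dp":[-0.18,0.3,0.165],"yaw":0},
  ],
)

```text
time_s: 13.5
tcp_pos: [0.4501, 0.2071, 0.4173]
eef_rot: [-180.0, -0.0, 18.8]
contact_force: [0.2, -0.4, -0.7]
gripper_width: 0.0008
gripper_force: 0.0
```

```bash
python3 -c "
from h import *
look('s8');look('t8','top')"
```

```text
side 3117 tilt deg (far down +) mod 180 179.5483 at [0.00482529 0.22359577] offset 0.004557588
top 5263 tilt deg (far down +) mod 180 179.63411 at [-0.00770317  0.22379735] offset 0.004846449
```

View pics/s8.png

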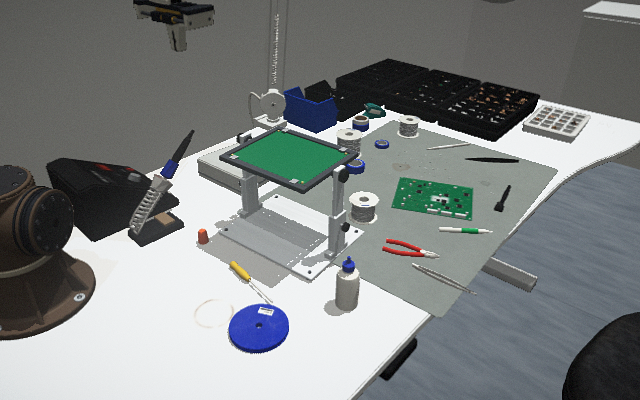

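The frame at (290,158) is level with the plain solder side up. The cap (203,236), driver (250,280), bottle (347,285) and reel (364,207) are where they were, and the arm is clear.

```bash
python3 -c "
from plant import r
print(r.close_job())"
```

```text
the job is handed in; nothing more can be done
None
```

The board is turned over, component side down and level to within half a degree, by pushing only; bottle, reel, cap and screwdriver look undisturbed in the final picture, and the job was handed in at about 13.5 s with the arm clear.

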